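# Hang up the ear defenders, align the quarter-turn and hold the filter hatch shut

### The arm

A 7-joint arm with a two-finger parallel gripper is mounted at the origin on the work surface. World frame = base frame: x ahead of the robot, y to its left, z up, the work surface at z = 0. Lengths are in mm, angles in rad, forces in N, time in s.
With the tool pointing down it reaches from about 400 to 850 mm from the base axis. Payload 6.9 kg.
Tool frame: the origin (TCP) lies midway between the tips of the shut fingers; the grasp point (between the pads) lies 19 mm behind it (grip_depth is the z of the grasp point in the tool frame, in mm); z points along the fingers, y is the line along which they close (so a half turn about z gives the same grasp; the last joint's range is limited). The gripper opens to 85 mm and grips with 20 to 120 N. Pads are 22 mm wide; open, the fingers measure 114 mm over their backs; the gripper's body (76 mm by 85 mm) begins 54 mm behind the grasp point. The pads swing forward as they close: fully open they stand 13 mm farther back than shut.
Start: joints at [1.206, 0.507, -0.238, 1.5, 0.126, 1.149, -0.155], TCP at [283.47, -557.006, 231.275] pointing down, gripper open.
Joint ranges: [-3.08, 3.08], [-0.24, 2.05], [-1.43, 1.35], [0, 2.5], [-1.52, 4.66], [0.17, 1.96], [-2.89, 2.89]. Speed limits (rad/s): [2.39, 2.39, 3.14, 3.14, 3.14, 3.14, 3.14].

### API

Orientations are given as a rotation vector (axis times angle).
In Python, from rig import sense, read_camera, close_job, look_for, grip_depth gives the robot as it stands.
- The arm moves only by the tool apply_moves, never from a script. Its argument "series" is one flat list of numbers, 5 for each row, row after row: the finger opening in mm, from 0 to 85.4, then the shift along the tool's x, y, z in mm, then the turn about the tool's z in degrees. In form: [jaw, x, y, z, roll, jaw, x, y, z, roll, ...]. A call has 1 to 12 rows; each row is the pose to reach, as a shift and turn from the pose commanded when the call began, along the tool's axes at that moment; what a row does not reach only later rows make up. A row lasts 1/10 s, in which the tool goes at most 50 mm and 8.59 degrees, less where a joint would pass 70% of its speed; a pose out of reach is approached as far as the arm can. A call with a gripper value outside its range is refused whole. The fingers move at their own pace and stop on an object; "force" is the grip in N (left out, the last holds). Time passes only in rows, so rows that repeat a pose let the fingers close. It gives the time, the measured TCP pose, the force, the opening and the grip force at its end, in the units of the state.
- sense(): the state, without advancing time (a new reading comes with each control period).
- read_camera(name): name is "scene" or "top" or "wrist"; returns a dict with "frame" (400x640x3 uint8, red, green, blue), "depth" (400x640 float32, mm along the optical axis (not along the pixel's ray), 0 where there is no reading), "fovy" (degrees; the focal length in pixels is half the picture's height over the tangent of half this angle, whatever the lens; pixels are square), "cx", "cy" (the principal point, pixels), "T" (4x4, takes a point from camera to world coordinates). Camera axes: x right, y up, looking along -z (the intrinsics and any distortion apply to the point x, -y, -z); pixel columns grow to the right and rows downward; lengths in mm; the calibration is good to about 2 mm. A picture is of the moment at which its call begins.
- close_job(): hands the job in; it is judged then, once.
Trained networks look in a picture, given as the dict that the camera call returned (one of the last four; its "shot" number tells which), for a name from the list of things; names that differ only in an ending like _2 or _b are one class to them, and where a whole thing is asked for, a point or a joint stands for the part that bears it (a point fixed in the world has none). Each returns a list of dicts, best first, with "score" (0 to 1); they miss things now and then, are a little off and sometimes report something else, mostly with a low value. They report only what shows in the picture. A call takes as long as a camera call. They do not tell look-alikes from the thing itself.
- look_for(picture, thing): "point" ([x, y, z] in mm, in world coordinates, good to about 4 mm: the middle of the surface that is visible of it).
The state is a dict: "t": time; "qpos": joint angles; "qvel": joint speeds; "effort": joint torques, N m; "eef_pos": TCP position; "tool_rot": TCP orientation; "contact_force": force on the tool from outside, world axes, zero at the start; "torque": the same for the moment, N m; "grip_width": finger opening in mm; "gripper_force": force on a finger pad.
Only numpy, scipy, OpenCV 4.12 (cv2) and the standard library are available. Lean on these libraries where they do the work, as an engineer would, in place of code of your own. Each camera call takes 0.05 s, during which the arm holds its last target. There are 200 camera calls.

### The job

Somebody left the ear defenders standing on the spring-loaded hatch of the dust extractor's filter box: hang them by their headband over the free-standing rail and let go of them. Then, with the hatch still up, turn the hatch's quarter-turn fastener until its wing is in line with the two ribs on the hatch, and press the hatch all the way down against its frame. Finish while holding it pressed shut, leaving the tools and pieces of stone around it where they are.

Things in the scene. Friction and masses are not known exactly. Their poses are not given: they have to be found in the camera images.
- case: the extractor's filter box, fixed to the bench: grey housing 210 (its x) x 250 (its y) x 88 mm high with a black duct stub on its far (+x) side; origin under its centre. The frame the hatch closes against is 80 mm above the bench, and the housing's rim around the hatch is 88 mm high. In the frame, hidden under the hatch's centre, is a slot along the case's x axis
- panel (a joint): how far the hatch (aluminium plate 170 x 200 x 8 mm on the case) is pressed down, m: 0 = up on its springs, top face 98 mm above the bench; 0.010 = shut, flush with the rim. It moves straight down; springs: 5 N to start, 12 N to hold it shut; it pops up if let go. Unless the fastener is within about 0.2 rad of the ribs' line its tongue stops the hatch after 2.5 mm
- fastener (a joint): angle of the fastener, rad: 0 = wing in line with the two ribs and the slot under the hatch (the case's x axis); positive = counter-clockwise seen from above, so turn it clockwise to reach 0. It starts at 0.7 to 1.4, turns between stops at -0.5 and 1.6 and stays where it is left (friction 0.06 N m)
- wing_top (a point): centre of the top edge of the fastener's wing, on its vertical axis, 30 mm above the hatch's top face (goes down with the hatch). The wing is an upright bar 52 mm long, 12 mm thick, 26 mm high above a disc 60 mm across, 4 mm thick; this point's x axis points along the wing
- hatch_top (a point): centre of the hatch's top face, on the fastener's axis; its x axis runs along the two ribs (each 28 x 6 x 3 mm, centred 53 mm either side of the fastener)
- ear_defenders: ear defenders standing on their two grey cups on the hatch, astride the fastener: an arch 148 mm wide (its y), 144 mm high, about 0.2 kg; cups 56 x 28 x 62 mm, 92 mm gap between. The flat padded crown is 34 mm wide (its x), 56 mm long (its y), 16 mm thick, 128 to 144 mm above the origin; grip it across the 34 mm. Origin between the cups' undersides
- crown (a point): centre of the underside of the headband's crown, 128 mm above the ear defenders' origin
- rail: free-standing rail, fixed to the bench: a round bar along its y axis on two posts 220 mm apart; origin on the bench below the bar's middle
- rail_mid (a point): middle of the bar's centre line, 165 mm above the bench; the bar is 12 mm thick and runs along this point's y axis
- point_chisel: stone chisel with a narrow point, about 200 mm long, 16 mm high, lying beside the rail's foot; origin under its middle
- flat_chisel: stone chisel with a broad flat edge, about 200 mm long, 16 mm high, lying on the other side of the rail; origin under its middle
- mallet: hammer-shaped carver's mallet with a wooden handle, lying at one side; origin under its middle
- dust_brush: hand brush lying at the other side; origin under its middle
- pencil_tin: can 66 mm across, 85 mm high, with pencils in it, standing farther back; origin under its centre
- marble_offcut: stepped piece of marble 60 x 44 x 55 mm near the robot; origin under its centre
- plaster_jar: white jar 64 mm across, 100 mm high, at the back; origin under its centre
Not all that is in view belongs to the job. Of the things that look like the ear_defenders, the smaller one is meant.

How it is judged:
By the outcome, as a careful person would: the job done as asked, in the order asked, and still so for the second after the job is handed in, while the arm keeps its last pose, push and grip.
It also fails if it takes over 56 s, if anything falls off the work surface, if the arm or the gripper's body presses on something with over 40 N, if the wrist force passes 120 N, or if a joint passes its speed limit or range.

## Working session

There is one attempt and no reset: what is moved stays moved. The work goes in short steps, Python scripts to look and compute and a tool call to move; the robot and the scene stay as the last step left them, time stands still between calls to the robot, and variables do not carry over. Pictures are saved under pics/ and viewed, at most 10 in all, crops included, and the job is handed in when it is done.

Besides the shell and the picture viewer there is one more tool, called as name(argument=value, ...) on one line, values as JSON. apply_moves: Moves the arm, as the interface text tells. Its arguments: {"type":"object","properties":{"series":{"type":"array"},"force":{"type":"number"}},"required":["series"]}

```bash
mkdir -p pics
cat > h.py <<'E'
import numpy as np,cv2
from rig import *
from scipy.spatial.transform import Rotation as R
def cloud(p):
    d=p["depth"];h,w=d.shape;f=h/2/np.tan(np.radians(p["fovy"])/2)
    v,u=np.mgrid[:h,:w];X=np.stack([(u-p["cx"])/f*d,-(v-p["cy"])/f*d,-d,np.ones_like(d)],-1)
    P=X@np.array(p["T"]).T
    P=P[...,:3];P[d==0]=np.nan;return P
def save(p,n): cv2.imwrite("pics/"+n,p["frame"][...,::-1])
E
python3 - <<'E'
from h import *
s=sense();print(s["eef_pos"],s["tool_rot"],grip_depth,s["t"])
for c in ["scene","top"]:
    p=read_camera(c);save(p,c+"0.png");print(c,[k for k in p],p["fovy"],p["cx"],p["cy"],np.round(p["T"],3).tolist())
    np.save(c+"0.npy",cloud(p))
    for n in ["case","hatch_top","fastener","ear_defenders","crown","rail","mallet","marble_offcut","pencil_tin","plaster_jar"]:
        print(n,[(np.round(r["point"]).tolist(),round(r["score"],2)) for r in look_for(p,n)][:3])
E
```

```text
[ 283.20229169 -556.59632165  230.44231453] [-3.05328353e+00 -7.32369723e-01  7.18208533e-04] -18.700000000000003 0.0
scene ['frame', 'depth', 'fovy', 'cx', 'cy', 'T', 'shot'] 57.45147622472471 318.22347781505215 204.70860098879206 [[0.612, -0.529, 0.588, 1134.514], [0.791, 0.424, -0.441, -451.312], [-0.016, 0.735, 0.678, 845.633], [0.0, 0.0, 0.0, 1.0]]
case [([571.0, 182.0, 90.0], 0.89), ([440.0, -214.0, 18.0], 0.66)]
hatch_top [([546.0, 219.0, 96.0], 0.66), ([573.0, 184.0, 85.0], 0.49)]
fastener [([527.0, 228.0, 105.0], 0.79), ([426.0, -5.0, 35.0], 0.69)]
ear_defenders [([249.0, 345.0, 80.0], 0.85)]
crown [([250.0, 352.0, 81.0], 0.77), ([531.0, 229.0, 161.0], 0.59), ([782.0, -19.0, 90.0], 0.56)]
rail [([520.0, -251.0, 42.0], 0.55)]
mallet [([612.0, 487.0, 21.0], 0.61)]
marble_offcut [([425.0, -6.0, 36.0], 0.73)]
pencil_tin []
plaster_jar [([782.0, -21.0, 92.0], 0.6), ([773.0, -179.0, 79.0], 0.56), ([436.0, -210.0, 18.0], 0.42)]
top ['frame', 'depth', 'fovy', 'cx', 'cy', 'T', 'shot'] 49.08725203778293 325.2809661941439 195.9304828672372 [[-0.012, 0.983, -0.182, 222.269], [-1.0, -0.012, 0.002, 8.21], [-0.001, 0.182, 0.983, 1661.49], [0.0, 0.0, 0.0, 1.0]]
case [([505.0, 215.0, 98.0], 0.68)]
hatch_top [([505.0, 224.0, 100.0], 0.94)]
fastener []
ear_defenders [([512.0, 227.0, 158.0], 0.89), ([224.0, 355.0, 151.0], 0.74)]
crown [([225.0, 354.0, 150.0], 0.95), ([515.0, 231.0, 164.0], 0.66)]
rail [([509.0, -190.0, 11.0], 0.69)]
mallet [([584.0, 485.0, 22.0], 0.76), ([506.0, 222.0, 98.0], 0.63)]
marble_offcut [([514.0, 233.0, 163.0], 0.72), ([402.0, -0.0, 34.0], 0.65), ([578.0, -502.0, 21.0], 0.65)]
pencil_tin [([763.0, -8.0, 85.0], 0.6)]
plaster_jar [([749.0, -162.0, 101.0], 0.73)]
```

View pics/scene0.png

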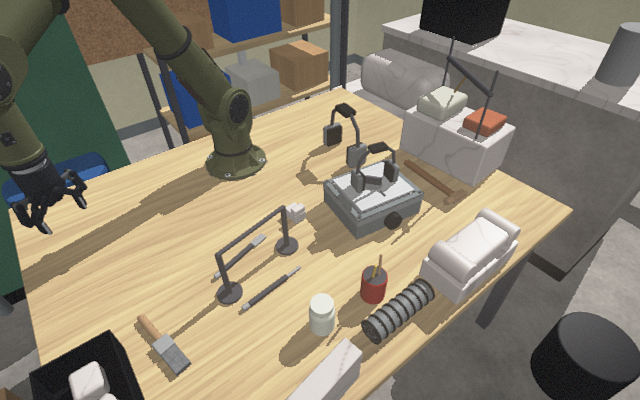

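View pics/top0.png

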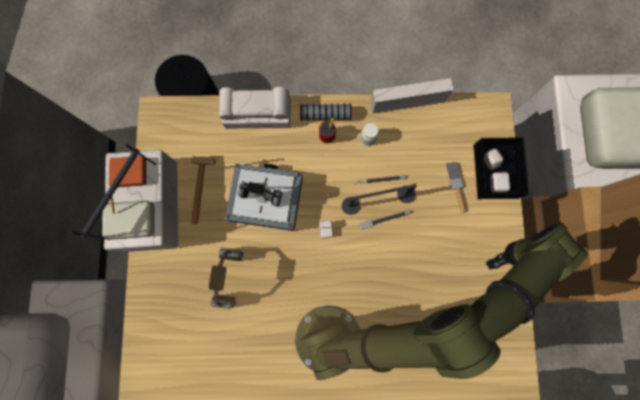

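The scene view shows two ear defenders. One stands on the hatch at scene (375,165) / top (262,192), and a larger one stands on the bench at scene (343,130) / top (222,280). The rail runs from (222,255) to (284,208) in the scene. The smaller pair on the hatch fits the description, so I'll confirm it by measuring and with one crop.

Run:
```python
from h import *
im=cv2.imread("pics/scene0.png");cv2.imwrite("pics/crop0.png",cv2.resize(im[90:240,300:440],None,fx=4,fy=4,interpolation=cv2.INTER_CUBIC)[:600])
def box(P,lo,hi):
    m=np.all((P>lo)&(P<hi),-1);return P[m]
def rect(Q):
    (c,s,a)=cv2.minAreaRect(Q[:,:2].astype(np.float32));b=cv2.boxPoints((c,s,a))
    return np.round(c,1),np.round(s,1),round(a,1)
for c in ["scene","top"]:
    P=np.load(c+"0.npy")
    for n,lo,hi in [("crownS",(400,100,225),(650,350,260)),("crownB",(100,250,100),(400,480,400)),("crownBtop",(100,250,150),(400,480,400)),("hatch",(380,80,92),(650,380,103)),("case",(380,80,80),(650,380,103)),("rail",(400,-380,155),(650,0,180)),("allrail",(450,-380,30),(600,-20,180))]:
        Q=box(P,lo,hi)
        if len(Q)>5: print(c,n,len(Q),rect(Q),np.round(Q.mean(0),1),np.round(np.percentile(Q,[2,98],axis=0),0).tolist())
        if n in("rail","crownS") and len(Q)>5:
            m=Q.mean(0);u=np.linalg.svd(Q-m)[2][0];print("  dir",u.round(3))
```

```text
scene crownS 199 (array([516.7, 236.2]), array([83.4, 37.1]), 77.0) [521.  230.6 238.8] [[501.0, 202.0, 227.0], [538.0, 263.0, 244.0]]
  dir [0.293 0.954 0.071]
scene crownB 378 (array([228.7, 361.5]), array([ 47.1, 189.3]), 82.6) [243.5 357.  175.5] [[140.0, 339.0, 104.0], [319.0, 381.0, 206.0]]
scene crownBtop 289 (array([228.9, 361.5]), array([ 47.1, 172.6]), 82.6) [243.2 356.4 191.2] [[155.0, 338.0, 153.0], [309.0, 381.0, 206.0]]
scene hatch 1641 (array([522.1, 227.9]), array([242.7, 204.5]), 81.3) [534.3 217.6  98.7] [[431.0, 127.0, 94.0], [609.0, 322.0, 102.0]]
scene case 2721 (array([519.7, 231.9]), array([254. , 214.2]), 80.8) [540.5 208.3  94.1] [[412.0, 101.0, 81.0], [630.0, 343.0, 102.0]]
scene rail 428 (array([ 511.3, -199.3]), array([ 19.8, 234.8]), 11.8) [ 516.5 -207.4  168.7] [[492.0, -310.0, 158.0], [540.0, -89.0, 173.0]]
  dir [ 0.193 -0.981 -0.001]
scene allrail 800 (array([ 512.1, -198.3]), array([ 19.9, 236.4]), 11.3) [ 517.7 -208.7  134.5] [[490.0, -313.0, 36.0], [541.0, -86.0, 173.0]]
top crownS 196 (array([517.8, 235.5]), array([93.9, 34.1]), 76.0) [517.3 236.4
[... 232 characters left out ...]
 486 (array([225. , 365.2]), array([ 49.1, 175.2]), 82.1) [226.4 362.9 195.6] [[149.0, 340.0, 157.0], [304.0, 387.0, 210.0]]
top hatch 1908 (array([519.5, 230.9]), array([248.8, 208.7]), 81.1) [517.1 228.1  97.8] [[424.0, 116.0, 92.0], [617.0, 342.0, 103.0]]
top case 2967 (array([520.5, 231.9]), array([251.2, 211.3]), 81.1) [516.  228.4  94.2] [[412.0, 108.0, 82.0], [627.0, 356.0, 103.0]]
top rail 236 (array([ 513.5, -197.7]), array([ 14.9, 233.9]), 11.4) [ 512.8 -196.8  170.3] [[488.0, -307.0, 162.0], [537.0, -86.0, 178.0]]
  dir [-0.192  0.981 -0.004]
top allrail 296 (array([ 512.6, -197.2]), array([ 15.2, 235.3]), 11.0) [ 512.5 -199.2  154.8] [[485.0, -307.0, 48.0], [537.0, -83.0, 177.0]]
```

View pics/crop0.png

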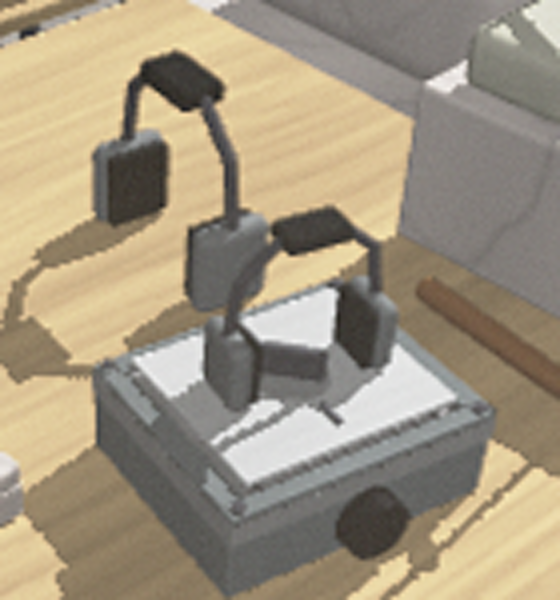

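The crop confirms it: the smaller pair is the one on the hatch, at crop (310,310). The larger one behind it on the bench is the look-alike. Next I'll work out the approach.

```bash
cat >> h.py <<'E'
def go(pos,yaw,s=None):
    "shift in tool axes+roll from measured pose to pos with tool y along yaw (deg, mod 180)"
    s=s or sense();r=R.from_rotvec(s["tool_rot"]);M=r.as_matrix()
    cy=np.degrees(np.arctan2(M[1,1],M[0,1]))
    d=(yaw-cy+90)%180-90
    print("q",np.round(s["qpos"],2),"yaw",round(cy,1),"z",M[:,2].round(3),"t",s["t"])
    print("shift",(M.T@(np.array(pos)-s["eef_pos"])).round(1),"roll",round(-d,1),"or",round(-d+(180 if d>0 else -180),1))
E
python3 -c "
from h import *
go((517.5,236,330),-14)
go((512.5,-198.5,330),101.4)"
```

```text
q [ 1.21  0.51 -0.24  1.5   0.13  1.15 -0.15] yaw -63.0 z [-0.  0. -1.] t 1.1
shift [ 568.3 -600.6  -98.7] roll -49.0 or 131.0
q [ 1.21  0.51 -0.24  1.5   0.13  1.15 -0.15] yaw -63.0 z [-0.  0. -1.] t 1.1
shift [ 366.7 -215.6  -98.7] roll 15.6 or -164.4
```

apply_moves(series=[85,0,0,-50,0,85,0,0,-100,0,85,30,-32,-100,-3,85,60,-64,-100,-6,85,93,-98,-100,-9,85,126,-132,-100,-12,85,159,-168,-100,-15,85,192,-203,-100,-18,85,225,-238,-100,-21,85,258,-273,-100,-24,85,291,-308,-100,-27,85,320,-340,-100,-30])

```text
t: 2.3
eef_pos: [414.7, -106.4, 331.7]
tool_rot: [2.758, 1.502, 0.001]
contact_force: [0.9, -0.1, 1.0]
grip_width: 85.1
gripper_force: 0.0
```

```bash
python3 -c "
from h import *
go((517.5,236,330),-14)"
```

```text
q [ 0.69  0.14 -0.58  1.79  0.08  1.24 -0.48] yaw -32.9 z [ 0.001 -0.    -1.   ] t 2.3
shift [343.4 -99.5   1.7] roll -18.9 or 161.1
```

apply_moves(series=[85,40,-12,0,-3,85,85,-24,0,-6,85,130,-37,0,-9,85,175,-50,0,-12,85,220,-63,0,-15,85,262,-76,0,-17,85,305,-88,0,-19,85,330,-96,1,-19,85,343,-99.5,1.5,-19,85,343,-99.5,1.5,-19])

```text
t: 3.3
eef_pos: [517.8, 234.4, 329.4]
tool_rot: [-2.473, -1.936, 0.0]
contact_force: [-0.2, -0.2, 0.1]
grip_width: 85.2
gripper_force: 0.0
```

Run:
```python
from h import *
p=read_camera("wrist");save(p,"w1.png");P=cloud(p)
m=np.all((P>(440,150,220))&(P<(600,320,260)),-1);Q=P[m]
print(len(Q),cv2.minAreaRect(Q[:,:2].astype(np.float32)),Q.mean(0),np.percentile(Q,[2,98],axis=0).round())
Q=Q[Q[:,2]>236];print(len(Q),cv2.minAreaRect(Q[:,:2].astype(np.float32)),Q.mean(0))
go((517.5,236,330),-14)
```

```text
4370 ((516.6446533203125, 236.15231323242188), (94.40300750732422, 33.971614837646484), 75.45915985107422) [517.67695086 240.04210069 238.828259  ] [[499. 201. 222.]
 [535. 275. 242.]]
3730 ((516.8379516601562, 236.77560424804688), (58.29246520996094, 33.92804718017578), 75.21337127685547) [517.12390675 237.94221429 240.63117352]
q [ 0.03  0.42 -0.77  1.47  0.3   1.37 -1.01] yaw -14.0 z [-0.001 -0.001 -1.   ] t 3.35
shift [ 3.2 -1.2 -0.5] roll 0.0 or -180.0
```

View pics/w1.png

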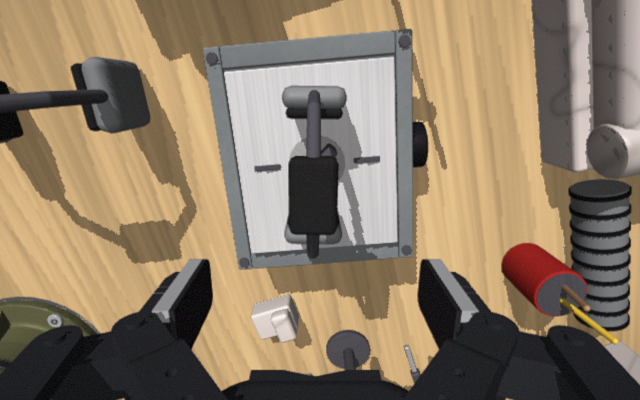

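The wrist view shows the crown at (313,195), on the fingers' centre line. The fastener disc is at (318,155), and the ribs are at (268,168) and (367,160). I'll descend and grip with the tips level with the crown's underside, so the fingers clear the bar later.

apply_moves(series=[85,3.5,-0.5,30,0.8,85,3.5,-0.5,60,0.8,85,3.5,-0.5,85,0.8,85,3.5,-0.5,102.5,0.8,85,3.5,-0.5,102.5,0.8,30,3.5,-0.5,102.5,0.8,30,3.5,-0.5,102.5,0.8,30,3.5,-0.5,102.5,0.8,30,3.5,-0.5,102.5,0.8,30,3.5,-0.5,102.5,0.8,30,3.5,-0.5,102.5,0.8,30,3.5,-0.5,102.5,0.8], force=35)

```text
t: 4.55
eef_pos: [518.5, 236.6, 227.6]
tool_rot: [2.489, 1.916, 0.001]
contact_force: [-0.2, -0.6, 2.9]
grip_width: 32.7
gripper_force: 41.9
```

apply_moves(series=[30,0,0,-10,0,30,0,0,-30,0,30,0,0,-60,0,30,0,0,-90,0,30,0,0,-110,0,30,0,0,-120,0,30,0,0,-120,0])

```text
t: 5.25
eef_pos: [518.4, 236.8, 348.2]
tool_rot: [2.489, 1.916, 0.002]
contact_force: [0.1, -0.1, -2.7]
grip_width: 32.8
gripper_force: 41.2
```

Run:
```python
from h import *
p=read_camera("wrist");save(p,"w2.png");P=cloud(p)
m=np.all((P>(440,150,315))&(P<(600,320,380)),-1);Q=P[m]
print("held",cv2.minAreaRect(Q[:,:2].astype(np.float32)),np.percentile(Q,[2,50,98],axis=0).round())
print(sense()["eef_pos"],sense()["contact_force"])
go((512.5,-198.5,348),101.4)
```

```text
held ((520.53271484375, 237.73446655273438), (56.20637130737305, 116.99195861816406), 7.051004409790039) [[495. 210. 328.]
 [522. 245. 361.]
 [545. 292. 378.]]
[518.17139575 236.40881389 346.92846572] [-0.78723003 -0.43539487 -3.19652888]
q [ 0.02  0.42 -0.77  1.43  0.29  1.41 -1.02] yaw -14.8 z [-0. -0. -1.] t 5.3
shift [-421.9  105.8   -1. ] roll 63.8 or -116.2
```

View pics/w2.png

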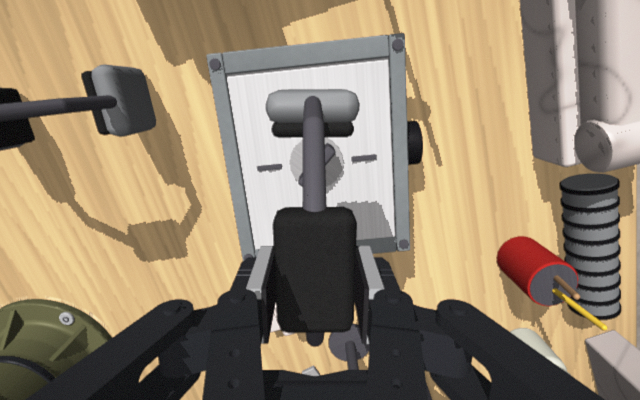

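It's held upright with the crown at (315,265). The wing is now partly visible at (318,165), diagonal to the ribs. I'll carry it to above the rail.

apply_moves(series=[30,-20,5,0,3,30,-60,15,0,9,30,-100,25,0,15,30,-142,36,0,21,30,-184,46,0,28,30,-226,57,0,35,30,-268,67,0,42,30,-310,78,0,49,30,-350,88,0,56,30,-390,98,0,61,30,-412,103.5,0,64,30,-422,106,0,64])

```text
t: 6.5
eef_pos: [511.9, -201.1, 345.6]
tool_rot: [-3.127, -0.299, 0.005]
contact_force: [-0.2, 0.4, -2.8]
grip_width: 33.0
gripper_force: 41.2
```

Run:
```python
from h import *
for c in ["wrist","scene","top"]:
    p=read_camera(c);save(p,c+"3.png");P=cloud(p)
    m=np.all((P>(440,-340,155))&(P<(580,-60,182)),-1);Q=P[m]
    if len(Q)>5:print(c,"rail",cv2.minAreaRect(Q[:,:2].astype(np.float32)),np.percentile(Q,[2,50,98],axis=0).round())
    m=np.all((P>(440,-280,325))&(P<(580,-110,370)),-1);Q=P[m]
    if len(Q)>5:print(c,"held",cv2.minAreaRect(Q[:,:2].astype(np.float32)),np.percentile(Q,[2,50,98],axis=0).round())
go((512.5,-198.5,348),101.4)
```

```text
wrist rail ((511.5713195800781, -199.5721435546875), (16.233055114746094, 235.95989990234375), 10.955392837524414) [[ 488. -309.  163.]
 [ 513. -190.  169.]
 [ 537.  -89.  171.]]
wrist held ((511.8234558105469, -199.4117431640625), (55.838924407958984, 112.61791229248047), 78.54287719726562) [[ 486. -225.  329.]
 [ 520. -199.  358.]
 [ 564. -176.  368.]]
scene rail ((512.4814453125, -198.23687744140625), (16.73576545715332, 235.0998077392578), 11.091669082641602) [[ 491. -311.  158.]
 [ 523. -244.  170.]
 [ 540.  -88.  173.]]
scene held ((515.2060546875, -202.29171752929688), (109.40262603759766, 53.58854293823242), 37.64905548095703) [[ 488. -230.  327.]
 [ 527. -196.  359.]
 [ 568. -175.  369.]]
top rail ((504.6927490234375, -148.96685791015625), (14.48095989227295, 136.748779296875), 12.153861999511719) [[ 487. -214.  161.]
 [ 503. -146.  170.]
 [ 520.  -86.  178.]]
top held ((528.5524291992188, -185.37753295898438), (20.99400520324707, 84.14126586914062), 80.12176513671875) [[ 487. -191.  327.]
 [ 501. -185.  358.]
 [ 571. -171.  366.]]
q [ 0.61  0.33 -0.42  1.49  0.13  1.35 -1.19] yaw -78.7 z [-0.001  0.002 -1.   ] t 6.65
shift [-0.6  1.1 -1.4] roll -0.1 or 179.9
```

View pics/wrist3.png

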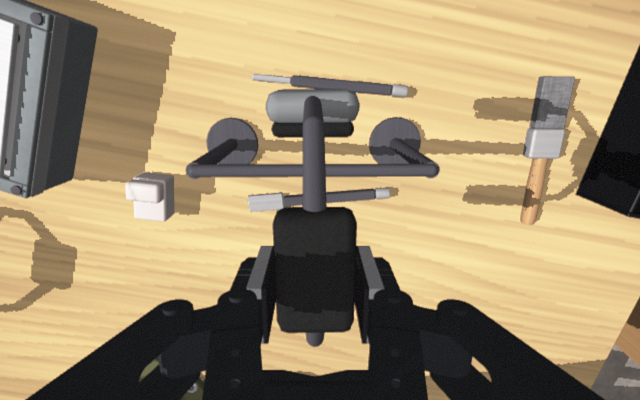

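The crown at (315,268) is aligned across the bar (row 170) and centred between the posts. I'll lower it.

apply_moves(series=[30,-0.5,1,20,0,30,-0.5,1,45,0,30,-0.5,1,70,0,30,-0.5,1,95,0,30,-0.5,1,120,0,30,-0.5,1,140,0,30,-0.5,1,155,0,30,-0.5,1,164,0,30,-0.5,1,168,0,30,-0.5,1,170,0,30,-0.5,1,170,0])

```text
t: 7.75
eef_pos: [512.9, -199.3, 177.7]
tool_rot: [3.126, 0.307, 0.001]
contact_force: [0.4, 0.6, -2.0]
grip_width: 32.6
gripper_force: 41.2
```

apply_moves(series=[30,0,0,1,0,30,0,0,2,0,30,0,0,3,0,30,0,0,3,0])

```text
t: 8.15
eef_pos: [512.5, -199.8, 174.3]
tool_rot: [3.127, 0.306, -0.0]
contact_force: [-0.6, -0.5, -2.8]
grip_width: 32.8
gripper_force: 41.2
```

Run:
```python
from h import *
s=sense();print(s["contact_force"],s["eef_pos"])
p=read_camera("scene");P=cloud(p);im=p["frame"][...,::-1]
cv2.imwrite("pics/c4.png",cv2.resize(im[180:320,180:330],None,fx=4,fy=4,interpolation=cv2.INTER_CUBIC))
m=np.all((P>(480,-260,150))&(P<(580,-140,196)),-1);Q=P[m];
for c in ["top"]:
    P=cloud(read_camera(c))
```

```text
[-0.57470411 -0.54631677 -2.77164168] [ 512.4566855  -199.75928081  174.28900974]
```

View pics/c4.png

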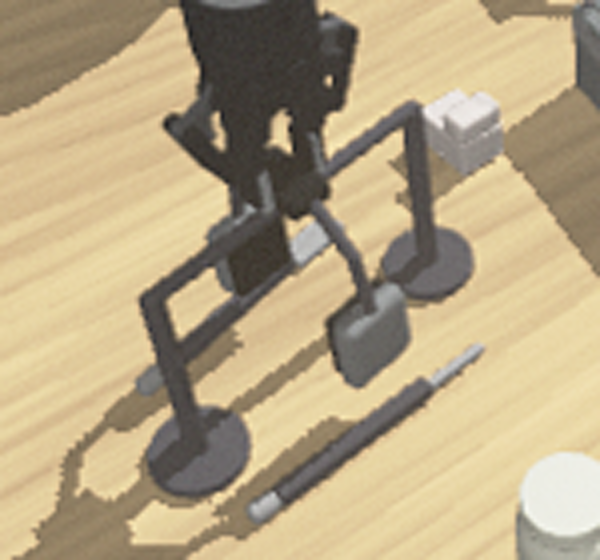

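The band straddles the bar, with the cups on either side of it. I'll creep down until the force shows contact.

apply_moves(series=[30,0,0,1,0,30,0,0,1.5,0,30,0,0,2,0,30,0,0,2,0])

```text
t: 8.65
eef_pos: [512.7, -199.7, 173.1]
tool_rot: [3.126, 0.306, 0.001]
contact_force: [-1.6, 1.3, 5.0]
grip_width: 32.5
gripper_force: 42.2
```

Contact. I'll open the fingers and then rise.

apply_moves(series=[45,0,0,0,0,60,0,0,0,0,70,0,0,0,0,70,0,0,0,0,70,0,0,0,0,70,0,0,-10,0,70,0,0,-30,0,70,0,0,-70,0,70,0,0,-110,0,70,0,0,-150,0,70,0,0,-180,0,70,0,0,-180,0])

```text
t: 9.85
eef_pos: [514.2, -199.7, 357.6]
tool_rot: [3.123, 0.306, 0.012]
contact_force: [-0.6, -0.5, -1.2]
grip_width: 70.1
gripper_force: 0.0
```

Run:
```python
from h import *
p=read_camera("wrist");P=cloud(p);save(p,"w5.png")
m=np.all((P>(440,-300,176))&(P<(590,-110,200)),-1);Q=P[m]
print("crown",cv2.minAreaRect(Q[:,:2].astype(np.float32)),np.percentile(Q,[2,50,98],axis=0).round(),R.from_rotvec(sense()["tool_rot"]).as_matrix()[:,2])
go((520,232,300),-9+50)
go((520,232,300),-9+60)
```

```text
crown ((511.209228515625, -200.06741333007812), (68.81702423095703, 33.322601318359375), 11.937629699707031) [[ 485. -218.  178.]
 [ 514. -200.  186.]
 [ 541. -182.  188.]] [ 0.00468113 -0.00166166 -0.99998766]
q [ 0.61  0.32 -0.42  1.47  0.13  1.37 -1.19] yaw -78.8 z [ 0.005 -0.002 -1.   ] t 9.9
shift [  90.  -422.3   54.4] roll 60.2 or -119.8
q [ 0.61  0.32 -0.42  1.47  0.13  1.37 -1.19] yaw -78.8 z [ 0.005 -0.002 -1.   ] t 9.9
shift [  90.  -422.3   54.4] roll 50.2 or -129.8
```

View pics/w5.png

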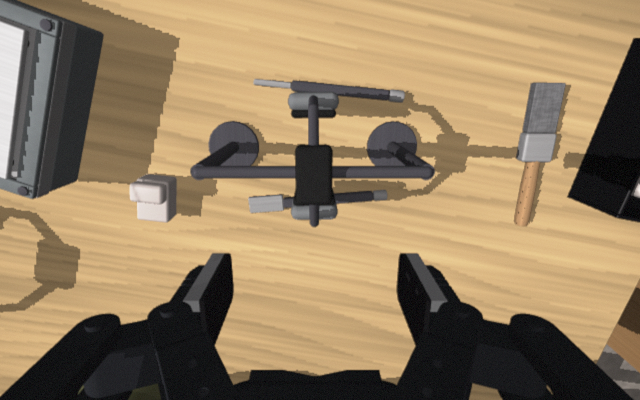

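The ear defenders hang level on the bar: crown at (313,175), with the posts at (235,145) and (390,145). Next is the fastener; the earlier picture puts the wing about 48° counter-clockwise from the ribs.

Run:
```python
from h import *
go((520,232,330),-50)
```

```text
q [ 0.61  0.32 -0.42  1.47  0.13  1.37 -1.19] yaw -78.8 z [ 0.005 -0.002 -1.   ] t 9.9
shift [  90.1 -422.2   24.4] roll -28.8 or 151.2
```

apply_moves(series=[70,5,-25,0,-2,70,14,-65,2,-5,70,22,-105,4,-8,70,31,-147,7,-11,70,40,-189,10,-14,70,49,-231,13,-17,70,58,-273,16,-20,70,67,-315,19,-23,70,76,-357,22,-26,70,84,-395,24,-28,70,90,-422,24,-29,70,90,-422,24,-29])

```text
t: 11.1
eef_pos: [516.5, 237.2, 327.2]
tool_rot: [-2.943, -1.091, 0.003]
contact_force: [-0.7, 0.8, 1.0]
grip_width: 69.6
gripper_force: 0.0
```

```bash
cat > w.py <<'E'
from h import *
def meas(p,zt=98,wz=(112,136)):
    P=cloud(p);near=np.hypot(P[...,0]-520,P[...,1]-232)
    W=P[(near<45)&(P[...,2]>wz[0])&(P[...,2]<wz[1])]
    c,s,a=cv2.minAreaRect(W[:,:2].astype(np.float32));print("wing",np.round(c,1),np.round(s,1),round(a,1),"ang",round(a if s[0]>s[1] else a-90,1),"z",np.percentile(W[:,2],[5,50,98]).round(1))
    # ribs: dark pixels on the plate
    g=cv2.cvtColor(p["frame"],cv2.COLOR_RGB2GRAY)
    m=(near>36)&(near<72)&(abs(P[...,2]-zt)<8)&(g<130)
    n,l,st,ce=cv2.connectedComponentsWithStats(m.astype(np.uint8))
    for i in range(1,n):
        if st[i,4]>60:
            Q=P[l==i];print("rib?",st[i,4],np.round(ce[i]),cv2.minAreaRect(Q[:,:2].astype(np.float32)))
    H=P[(near<160)&(abs(P[...,2]-zt)<12)];c,s,a=cv2.minAreaRect(H[:,:2].astype(np.float32));print("case",np.round(c,1),np.round(s,1),round(a,1))
E
python3 - <<'E'
from w import *
p=read_camera("wrist");save(p,"w6.png");meas(p)
go((520,232,130),-50)
E
```

```text
wing [518.4 230.3] [51.3 12. ] 36.5 ang 36.5 z [123.8 126.9 128.8]
rib? 177 [362. 130.] ((570.6535034179688, 220.19496154785156), (8.689048767089844, 27.45291519165039), 81.76467895507812)
rib? 215 [342. 191.] ((510.90997314453125, 190.15249633789062), (18.77752685546875, 29.600961685180664), 78.08100891113281)
rib? 145 [285. 194.] ((466.1024169921875, 237.2169189453125), (7.944488525390625, 27.306137084960938), 81.23615264892578)
case [518.  230.1] [249.5 209.5] 80.9
q [-0.04  0.4  -0.66  1.48  0.25  1.35 -1.58] yaw -49.5 z [-0.003  0.    -1.   ] t 11.15
shift [  0.8   4.  197.2] roll 0.5 or -179.5
```

View pics/w6.png

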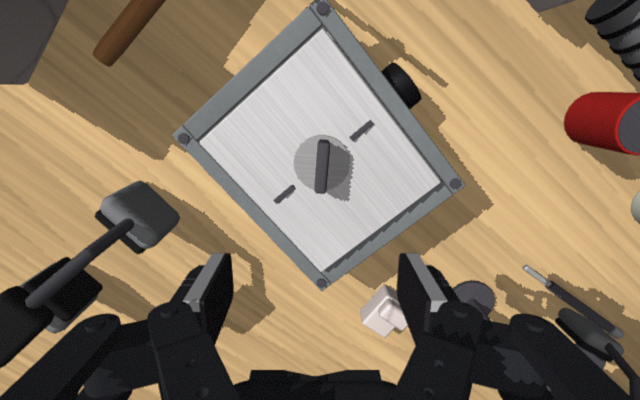

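The wing at (323,165) is at +36.5° and the ribs at (362,130) and (285,194) lie at -9.2°. That means a 45.7° clockwise turn about (518.4, 230). I'll centre over it first.

apply_moves(series=[60,3,2,40,2,60,3,3,80,4,60,3,3,110,4,60,3,3,130,4,60,3,3,140,4,60,3,3,140,4])

```text
t: 11.75
eef_pos: [522.6, 230.1, 187.0]
tool_rot: [2.986, 0.974, -0.005]
contact_force: [-0.1, 0.3, 0.3]
grip_width: 59.8
gripper_force: 0.0
```

Run:
```python
from w import *
go((518.4,230,107),-53.5)
```

```text
q [-0.07  0.51 -0.6   1.71  0.33  1.03 -1.72] yaw -53.9 z [-0.003 -0.002 -1.   ] t 11.75
shift [-3.2 -2.4 80.1] roll -0.4 or 179.6
```

apply_moves(series=[60,-3,-2.5,30,0,60,-3,-2.5,55,0,60,-3,-2.5,70,0,60,-3,-2.5,80,0,40,-3,-2.5,80,0,20,-3,-2.5,80,0,5,-3,-2.5,80,0,5,-3,-2.5,80,0,5,-3,-2.5,80,0,5,-3,-2.5,80,0,5,-3,-2.5,80,0], force=40)

```text
t: 12.85
eef_pos: [520.1, 231.9, 109.1]
tool_rot: [-2.986, -0.975, -0.003]
contact_force: [0.5, -1.0, 5.1]
grip_width: 10.6
gripper_force: 43.7
```

Run:
```python
from w import *
s=sense();print(s["eef_pos"],s["torque"],s["contact_force"]);go((518.4,230,107),-99.3)
```

```text
[520.09653609 231.88342719 109.07718397] [-0.18736904 -0.15645779  0.0107131 ] [ 0.51136531 -1.01097438  5.09403379]
q [-0.11  0.59 -0.56  1.81  0.4   0.85 -1.8 ] yaw -53.8 z [ 0.002  0.001 -1.   ] t 12.85
shift [-2.5  0.5  2.1] roll 45.5 or -134.5
```

apply_moves(series=[5,0,0,-1.5,0,5,0,0,-1.5,5,5,0,0.2,-1.5,11,5,0,0.4,-1.5,17,5,0,0.6,-1.5,23,5,0,0.8,-1.5,29,5,0,1,-1.5,35,5,0,1,-1.5,40,5,0,1,-1.5,44,5,0,1,-1.5,46,5,0,1,-1.5,46,5,0,1,-1.5,46])

```text
t: 14.05
eef_pos: [520.3, 230.6, 109.6]
tool_rot: [3.13, -0.268, 0.001]
contact_force: [4.3, -0.9, -3.5]
grip_width: 11.0
gripper_force: 42.6
```

Run:
```python
from w import *
s=sense();print(s["torque"],s["contact_force"]);go((518.4,230,107),-99.3)
p=read_camera("wrist");save(p,"w7.png");meas(p)
p=read_camera("scene");meas(p)
p=read_camera("top");meas(p)
```

```text
[-0.07725149 -0.93077384 -0.07407386] [ 4.34703215 -0.85842733 -3.52210052]
q [-0.25  0.56 -0.33  1.81  0.24  0.81 -2.44] yaw -99.8 z [ 0. -0. -1.] t 14.05
shift [-1.8  0.9  2.6] roll -0.5 or 179.5
wing [519.6 227. ] [50.3 35.3] 14.0 ang 14.0 z [116.7 126.9 134.9]
rib? 1227 [316. 143.] ((571.0617065429688, 219.8927459716797), (9.331968307495117, 28.0983829498291), 81.16263580322266)
rib? 7105 [415. 208.] ((527.3355712890625, 187.97860717773438), (52.74805450439453, 56.32025909423828), 20.632917404174805)
rib? 459 [318. 355.] ((462.34429931640625, 237.1938018798828), (8.820539474487305, 21.652240753173828), 80.03434753417969)
case [523.  229.5] [249.7 200.7] 80.9
wing [524.8 226.7] [36.6 32.2] 39.9 ang 39.9 z [116.1 126.6 134.5]
case [518.4 231.4] [252.7 213.4] 80.7Traceback (most recent call last):
  File "<stdin>", line 5, in <module>
  File "w.py", line 5, in meas
    c,s,a=cv2.minAreaRect(W[:,:2].astype(np.float32));print("wing",np.round(c,1),np.round(s,1),round(a,1),"ang",round(a if s[0]>s[1] else a-90,1),"z",np.percentile(W[:,2],[5,50,98]).round(1))
                                                                                                                                                      ~~~~~~~~~~~~~^^^^^^^^^^^^^^^^^^
    return _quantile_unchecked(
        a, q, axis, out, overwrite_input, method, keepdims, weights)
    return _ureduce(a,
                    func=_quantile_ureduce_func,
    ...<5 lines>...
                    overwrite_input=overwrite_input,
                    method=method)
    r = func(a, **kwargs)
    result = _quantile(arr,
                       quantiles=q,
    ...<2 lines>...
                       out=out,
                       weights=wgt)
    slices_having_nans = np.isnan(arr[-1, ...])
                                  ~~~^^^^^^^^^
IndexError: index -1 is out of bounds for axis 0 with size 0
```

View pics/w7.png

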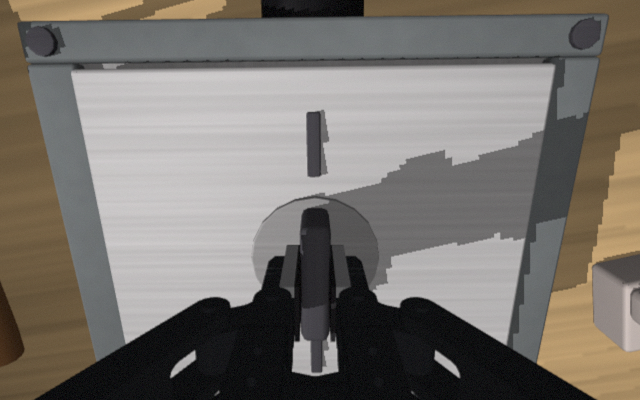

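The wing (316,225–340) is in line with both ribs, at (315,143) and (317,355). I'll press down.

apply_moves(series=[5,0,0,0,0,5,0,0,2,0,5,0,0,4,0,5,0,0,6,0,5,0,0,8,0,5,0,0,10,0,5,0,0,11,0,5,0,0,11,0], force=70)

```text
t: 15.0
eef_pos: [520.4, 230.7, 100.2]
tool_rot: [-3.13, 0.269, -0.003]
contact_force: [1.1, -3.9, 11.5]
grip_width: 10.1
gripper_force: 74.6
```

```bash
cat > z.py <<'E'
from h import *
s=sense();print(s["torque"].round(2),s["contact_force"].round(1),s["eef_pos"].round(1),s["t"])
P=cloud(read_camera("wrist"))
d=np.radians(-9.2);X=(P[...,0]-518.4)*np.cos(d)+(P[...,1]-230)*np.sin(d);Y=-(P[...,0]-518.4)*np.sin(d)+(P[...,1]-230)*np.cos(d)
Z=P[...,2]
pl=Z[(X>35)&(X<78)&(abs(Y)<80)&(abs(Y)>10)];rim=Z[(X>92)&(X<102)&(abs(Y)<90)]
print("plate",np.nanmedian(pl),"rim",np.nanmedian(rim),len(pl),len(rim))
E
python3 z.py
```

```text
[-0.85 -0.27 -0.  ] [ 1.1 -3.9 11.5] [520.4 230.7 100.2] 15.0
plate 87.74389149541611 rim 87.11688694253866 32637 12263
```

Nearly flush. I'll push until the force is clearly above 12 N.

apply_moves(series=[5,0,0,0.5,0,5,0,0,1,0,5,0,0,1.5,0,5,0,0,2,0,5,0,0,2,0])

```text
t: 15.55
eef_pos: [520.4, 230.7, 99.5]
tool_rot: [-3.13, 0.269, -0.004]
contact_force: [-1.5, -5.4, 22.5]
grip_width: 10.3
gripper_force: 76.4
```

```bash
python3 z.py
```

```text
[-1.24  0.46  0.03] [-1.5 -5.4 22.5] [520.4 230.7  99.5] 15.55
plate 87.17432310370299 rim 87.1330682445901 32678 12388
```

apply_moves(series=[5,0,0,0.5,0,5,0,0,0.5,0,5,0,0,0.5,0,5,0,0,0.5,0,5,0,0,0.5,0,5,0,0,0.5,0,5,0,0,0.5,0,5,0,0,0.5,0])

```text
t: 16.4
eef_pos: [520.4, 230.7, 99.4]
tool_rot: [-3.13, 0.269, -0.005]
contact_force: [-3.0, -5.3, 26.1]
grip_width: 10.5
gripper_force: 76.9
```

```bash
python3 z.py
python3 - <<'E'
from h import *
P=cloud(read_camera("scene"));Q=P[np.all((P>(440,-280,176))&(P<(590,-120,200)),-1)]
print("crown",len(Q),cv2.minAreaRect(Q[:,:2].astype(np.float32)),np.percentile(Q[:,2],[50,98]))
E
```

```text
[-1.4   0.72 -0.  ] [-3.  -5.3 26.1] [520.4 230.7  99.4] 16.4
plate 87.1574218388902 rim 87.1236474379042 32699 12370
crown 262 ((512.7575073242188, -199.26214599609375), (72.46747589111328, 34.779624938964844), 13.5107421875) [186.75598769 190.02957281]
```

The hatch is flush and stable at 26 N, and the ear defenders are still hanging on the rail. I'm handing in.

```bash
python3 -c "
from rig import *
print(close_job())"
```

```text
the job is handed in; nothing more can be done
None
```

The job is handed in at 16.4 s of the 56 s allowed: the smaller ear defenders hang by their headband on the rail, the wing is in line with the ribs, and the hatch is held flush with its rim at about 26 N.

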